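# Lift the pawl and back the coil winder off to its start pointer

## Task

On the wiring bench stands a coil winder whose toothed wheel is held by a yellow pawl. Throw the pawl over, by its black ball, clear of the teeth so that it stays up. Then turn the wheel backward (counter-clockwise seen from above) by its upright red handle until the handle stands in line with the orange pointer, and let go; leave the pawl up and the loose things around the winder alone.

Things in the scene. Friction and masses are not known exactly. Their poses are not given: they have to be found in the camera images.
- winder: Bench coil winder, fixed: round blue base 270 mm across under a 214 mm aluminium wheel on a vertical axis. Wheel's top face at 45 mm height, with 16 steel saw teeth 12 mm high on its outer 22 mm and three black pegs (12 mm across, tops at 80 mm, 45 mm from the axis). Origin: underside of the base on the wheel's axis; z up; +y points from the axis to the pawl, x is parallel to the pawl's hinge pin.
- pawl_knob (a point): Centre of the black ball (28 mm across) on the pawl's 8 mm steel stalk, at 110 mm height with the pawl down. Move it away from the wheel (the winder's +y), over the pin, to lift the pawl's bar out of the teeth; past the top the ball's weight makes the pawl fall outward onto its stop and stay. Less than 5 N moves it.
- pawl_pin (a point): Centre of the horizontal pin on which the yellow pawl turns, parallel to the winder's x axis, between two steel cheeks 30 mm apart outside that reach 72 mm height. In the winder's frame at y = 145 mm, z = 60 mm. The ball's centre moves on a 54 mm circle about it: with the pawl down it is 20 mm nearer the wheel and 50 mm higher than the pin. The pawl's bar is 8 mm wide and 59 mm long.
- pawl (a joint): Pawl angle in rad: 0 = down between the teeth (start), grows as it is lifted, 1.25 = thrown right over on its stop (ball then at about y = 183 mm, 39 mm higher than the pin in the winder's frame). Below about 0.6 it falls back down by its own weight.
- crank_grip (a point): Grip point on the axis of the upright red handle, a round grip 25 mm across that spins freely on its stud, 72 mm from the wheel's axis. The grip runs from 58 to 125 mm above the bench, this point is at 105 mm.
- wheel (a joint): Wheel angle in rad, about 0 at the start; positive = turned backward, counter-clockwise from above. With the pawl down the wheel cannot turn that way. Turning takes about 2 N at the handle, and the wheel stays where it is left.
- home_mark (a point): The point in line with the orange pointer (flat arrow 30 mm wide, clipped on the base's rim, top at 54 mm height, its tip 110 mm from the wheel's axis and pointing at the axis) where the handle's grip point must come: 72 mm from the axis, 105 mm above the bench. It lies 55 to 105 degrees counter-clockwise from the handle's start.
- screwdriver: Bystander: loose screwdriver with a red handle, lying on the bench. Origin at its underside.
- contactor: Bystander: loose grey and black switching module, 75 x 45 x 73 mm. Origin: centre of its underside.
- bin: Bystander: loose blue open parts bin, 150 x 100 x 60 mm. Origin: centre of its underside.

How it is judged:
On the way:
1. the pawl is thrown over clear of the teeth, before the wheel is turned (value of joint pawl above 0.8 rad and value of joint wheel below 0.2 rad), for 0.2 s.
At the end, for the whole second after the job is handed in: The pawl stays thrown over (more than 0.8 rad), and the red handle stands at rest within 16 mm (about 12 degrees) of its place in line with the orange pointer (value of joint pawl above 0.8 rad and horizontal distance between crank_grip and home_mark below 0.016 m and velocity of joint wheel between -0.1 and 0.1 rad/s); the robot touches nothing.
It fails at once if the wheel is forced backward against the lowered pawl (value of joint wheel above 0.2 rad and value of joint pawl below 0.25 rad).
It fails at once if the wheel is wound forward (clockwise) by more than 0.5 rad instead of backward (value of joint wheel below -0.5 rad).
It fails at once if a bystander is moved by more than 30 mm (distance of any of screwdriver, contactor, bin from where it was at the start of the episode above 0.03 m).
It also fails if it takes over 51 s, if anything falls off the work surface, if the arm or the gripper's body presses on something with over 40 N, if the wrist force passes 120 N, or if a joint passes its speed limit or range.

## Robot

A 7-joint arm with a two-finger parallel gripper is mounted at the origin on the work surface. World frame = base frame: x ahead of the robot, y to its left, z up, the work surface at z = 0. Lengths are in m, angles in rad, forces in N, time in s.
With the tool pointing down it reaches from about 0.35 to 0.9 m from the base axis. Payload 19.9 kg.
Tool frame: the origin (TCP) lies midway between the tips of the shut fingers; the grasp point (between the pads) lies 19 mm behind it (grip_depth is the distance from the TCP to the grasp point, in m); z points along the fingers, y is the direction in which the jaws open and shut (so a half turn about z gives the same grasp; the last joint's range is limited). The gripper opens to 94 mm and grips with 3 to 60 N. Pads are 16 mm wide; open, the fingers measure 119 mm over their backs; the gripper's body (75 mm by 177 mm) begins 78 mm behind the grasp point.
Start: joints at [-1.339, 0.417, -0.01, 1.614, 0.005, 1.111, -0.053], TCP at [0.168, 0.602, 0.205] pointing down, gripper open.
Joint ranges: [-2.81, 2.81], [-0.39, 2.02], [-1.27, 1.25], [0.06, 2.57], [-1.19, 4.33], [0.19, 2], [-2.82, 2.82]. Speed limits (rad/s): [1.89, 1.89, 2.39, 2.39, 3.01, 3.01, 3.01].

## Interface

Orientations are given as a rotation vector (axis times angle).
In Python, from cell import sense, capture, sign_off, grip_depth gives the robot as it stands. The module is installed in compiled form; this text tells all that it offers.
- The arm moves only by the tool apply_moves, never from a script. Its argument "moves" is text: rows parted by semicolons, each of 7 numbers parted by spaces: the shift along the tool's x, y, z each as a share of 6 cm, from -1 to 1, then the turn, a rotation vector about the tool's x, y, z each as a share of 0.15 rad, from -1 to 1, then the opening, from -1 (shut) to 1 (fully open). A call has 1 to 8 rows; each row shifts and turns the commanded pose from where the row before left it, along the tool's axes as they then stand; what a row does not reach is not made up. A row lasts 1/8 s, in which the tool goes at most 62.5 mm and 10.7 degrees, less where a joint would pass 70% of its speed; a pose out of reach is approached as far as the arm can. A call with a number of a shift or a turn outside -1 to 1 is refused whole. A call with a gripper value outside its range is refused whole. The fingers move at their own pace and stop on an object; "force" is the grip in N (left out, the last holds). Time passes only in rows, so rows that do not move let the fingers close. It gives the time, the measured TCP pose, the force and the opening at its end, in the units of the state.
- sense(): the state, without advancing time (a new reading comes with each control period).
- capture(name): name is "scene" or "top"; returns a dict with "frame" (384x512x3 uint8, red, green, blue), "fx", "fy", "cx", "cy" (pixels), "extrinsics" (4x4, takes a point from camera to world coordinates). Camera axes: x right, y down, z forward; pixel columns grow to the right and rows downward; lengths in m; the calibration is good to about 2 mm. A picture is of the moment at which its call begins. There is no depth.
- sign_off(): hands the job in, once; it reports no verdict.
The state is a dict: "clock": time; "joint_pos": joint angles; "joint_velocities": joint speeds; "joint_efforts": joint torques, N m; "tcp_pos": TCP position; "ee_rot": TCP orientation; "wrist_force": force on the tool from outside, world axes, zero at the start; "torque": the same for the moment, N m; "width": finger opening in m.
Only numpy, scipy, OpenCV 4.12 (cv2) and the standard library are available. Lean on these libraries where they do the work, as an engineer would, in place of code of your own. Each camera call takes 0.05 s, during which the arm holds its last target.

## Working session

There is one attempt and no reset: what is moved stays moved. The work goes in short steps, Python scripts to look and compute and a tool call to move; the robot and the scene stay as the last step left them, time stands still between calls to the robot, and variables do not carry over. Pictures are saved under pics/ and viewed, and the job is handed in when it is done.

Besides the shell and the picture viewer there is one more tool, called after ">>>" as name(argument=value, ...), one argument or row to a line, values as JSON. apply_moves: Moves the arm, as the interface text tells. Its arguments: {"type":"object","properties":{"moves":{"type":"string"},"force":{"type":"number"}},"required":["moves"]}

```bash
mkdir -p pics; python3 - <<'E'
from cell import sense,capture,grip_depth
import cv2,numpy as np
s=sense();print(s,grip_depth)
for n in("scene","top"):
    c=capture(n);cv2.imwrite(f"pics/{n}0.png",cv2.resize(c["frame"][:,:,::-1],None,fx=1.5,fy=1.5,interpolation=cv2.INTER_CUBIC))
    print(n,c["fx"],c["fy"],c["cx"],c["cy"],np.round(c["extrinsics"],4).tolist())
    np.savez(f"{n}0.npz",**c)
E
```

```text
{'clock': 0.0, 'joint_pos': array([-1.33952518,  0.41798269, -0.0103051 ,  1.61419796,  0.00469888,
        1.11071768, -0.05300567]), 'joint_velocities': array([-1.51646907e-04, -5.60847613e-05,  1.16439134e-03,  7.44831626e-04,
       -1.31452001e-03, -8.72450050e-04, -3.91955493e-04]), 'joint_efforts': array([ 1.19490919e-04, -8.51282001e+01,  6.38635140e-01, -4.25975347e+01,
       -4.88407665e-02,  1.88488589e-02,  1.62363999e-04]), 'tcp_pos': array([0.16827998, 0.60150395, 0.20480985]), 'ee_rot': array([-4.27123187e-01, -3.11233832e+00,  2.00935736e-03]), 'wrist_force': array([ 0.31887684,  0.8075097 , -0.98772453]), 'torque': array([-0.0520958 ,  0.01913851,  0.00590747]), 'width': 0.09444808799883658} 0.0188
scene 380.7974439664717 380.7974439664717 262.0512866359295 189.51997626582832 [[0.0542, 0.7792, -0.6244, 1.1273], [0.9984, -0.0306, 0.0485, 0.0282], [0.0187, -0.626, -0.7796, 0.8437], [0.0, 0.0, 0.0, 1.0]]
top 417.6445226888232 417.6445226888232 256.05351567211284 192.87514471559766 [[-0.0233, -0.9931, 0.1146, 0.3987], [-0.9997, 0.0239, 0.0036, 0.0374], [-0.0064, -0.1145, -0.9934, 1.3279], [0.0, 0.0, 0.0, 1.0]]
```

View pics/scene0.png

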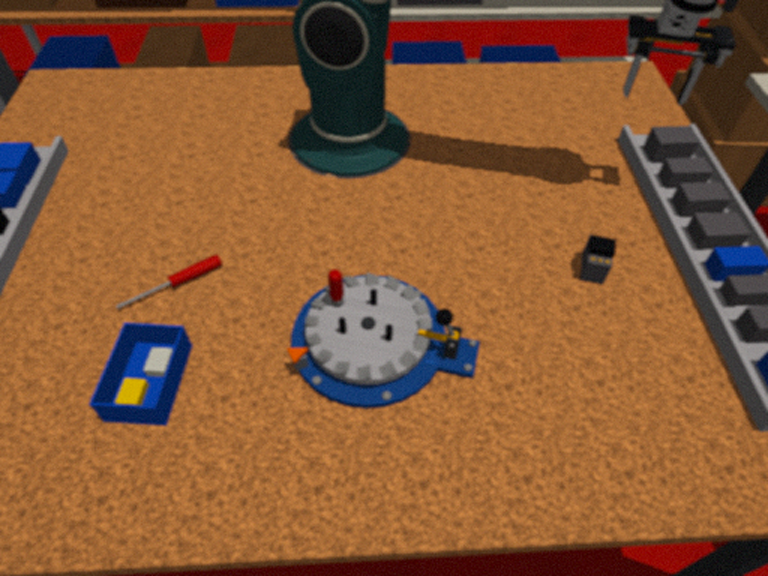

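View pics/top0.png

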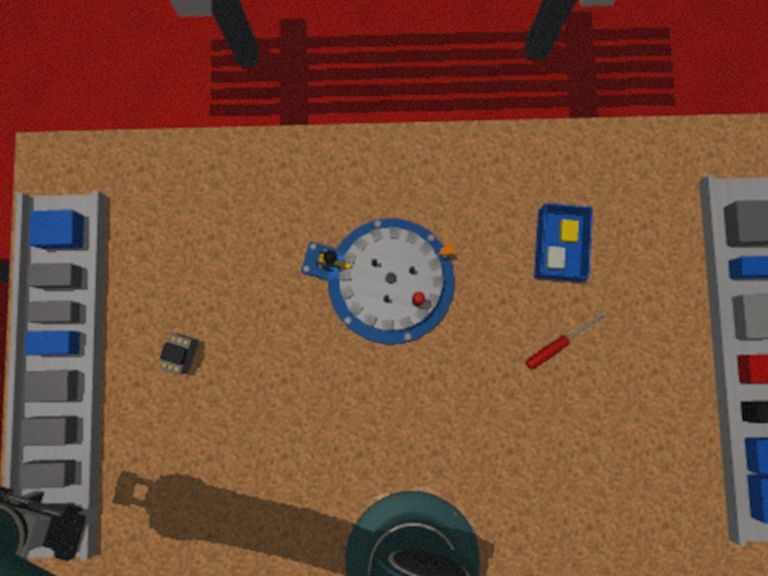

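```bash
cat > h.py <<'E'
import numpy as np,cv2
def ray(c,u,v):
    E=c["extrinsics"];d=E[:3,:3]@np.array([(u-c["cx"])/c["fx"],(v-c["cy"])/c["fy"],1]);return E[:3,3],d
def atz(c,u,v,z):
    o,d=ray(c,u,v);return o+d*(z-o[2])/d[2]
def proj(c,p):
    E=c["extrinsics"];q=E[:3,:3].T@(np.asarray(p)-E[:3,3]);return np.array([c["fx"]*q[0]/q[2]+c["cx"],c["fy"]*q[1]/q[2]+c["cy"]])
def tri(c1,p1,c2,p2):
    A=[];b=[]
    for c,p in((c1,p1),(c2,p2)):
        o,d=ray(c,*p);d=d/np.linalg.norm(d);M=np.eye(3)-np.outer(d,d);A.append(M);b.append(M@o)
    return np.linalg.lstsq(np.vstack(A),np.hstack(b),rcond=None)[0]
E
python3 - <<'E'
import numpy as np,cv2
t=np.load("top0.npz");s=np.load("scene0.npz")
a=t["frame"][135:240,190:315,::-1];cv2.imwrite("pics/tz.png",cv2.resize(a,None,fx=6,fy=5.6,interpolation=cv2.INTER_NEAREST)[:600])
a=s["frame"][170:275,185:325,::-1];cv2.imwrite("pics/sz.png",cv2.resize(a,None,fx=5.6,fy=5.6,interpolation=cv2.INTER_NEAREST))
for n,c in(("top",t),("scene",s)):
    f=c["frame"].astype(int);h=cv2.cvtColor(c["frame"],cv2.COLOR_RGB2HSV)
    for nm,m in(("blue",(h[...,0]>100)&(h[...,0]<130)&(h[...,1]>140)),("red",((h[...,0]<5)|(h[...,0]>174))&(h[...,1]>190)&(h[...,2]>100)),("orange",(h[...,0]>=6)&(h[...,0]<16)&(h[...,1]>210)&(h[...,2]>170))):
        k,l,st,ce=cv2.connectedComponentsWithStats(m.astype(np.uint8))
        for i in range(1,k):
            if st[i,4]>15 and 190<ce[i][0]<325 and 130<ce[i][1]<275: print(n,nm,st[i],ce[i])
E
```

```text
top blue [254 146  33  14 163] [269.91411043 150.6993865 ]
top blue [ 202  148  101   81 1387] [250.43835616 195.44772891]
top blue [286 159   9  10  40] [290.35  162.975]
top red [276 196   7   6  34] [278.82352941 198.44117647]
top orange [294 162   8   7  35] [298.05714286 165.8       ]
scene blue [195 194  20  37 185] [200.61621622 216.96756757]
scene blue [281 197  15  25 105] [289.24761905 211.16190476]
scene blue [ 200  226  119   45 1727] [261.55298205 251.16386798]
scene red [220 180   8   8  49] [223.26530612 183.83673469]
scene orange [192 232  12   9  62] [196.96774194 234.93548387]
```

View pics/tz.png

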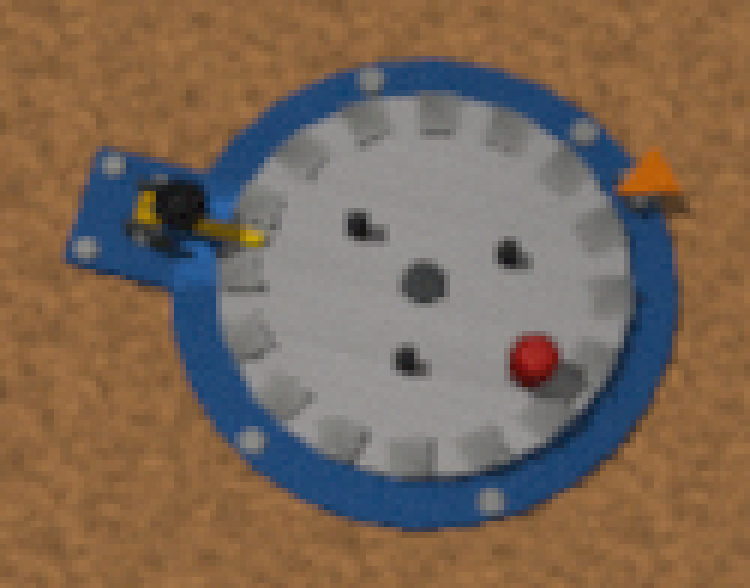

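View pics/sz.png

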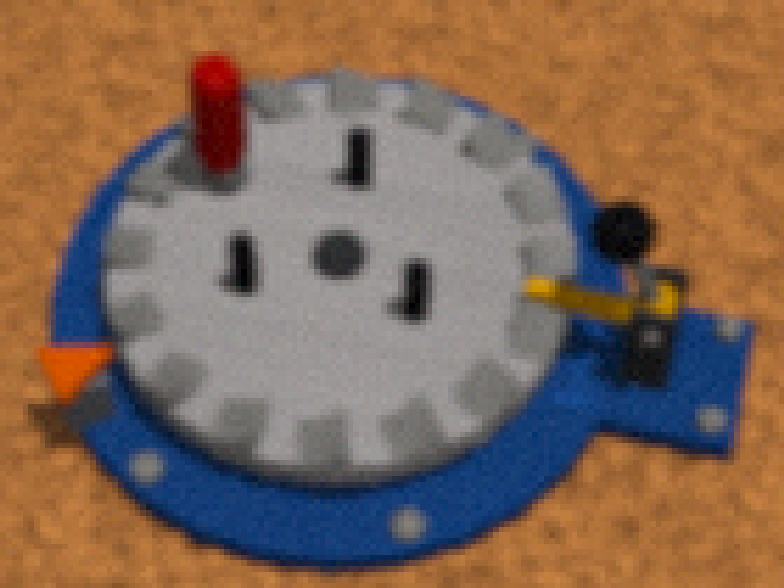

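```bash
python3 - <<'E'
import numpy as np,cv2
from h import *
t=np.load("top0.npz");s=np.load("scene0.npz")
T=lambda x,y:(190+x/6-.5,135+y/5.6-.5)
S=lambda x,y:(185+x/5.6-.5,170+y/5.6-.5)
P=lambda n,v:print(n,np.round(v,4))
at,as_=atz(t,*T(424,283),.047),atz(s,*S(339,254),.047); P("axis hub z~.047",at);P("scene",as_);P("tri",tri(t,T(424,283),s,S(339,254)))
b=tri(t,T(180,204),s,S(625,231));P("ball tri",b);P("ball top",atz(t,*T(180,204),.11));P("ball sc",atz(s,*S(625,231),.11))
P("handle top@.122",atz(t,*T(534,360),.122));P("sc@.12",atz(s,*S(215,75),.12))
P("arrow top",atz(t,298.06,165.8,.054));P("arrow sc",atz(s,196.97,234.9,.054))
P("tip top",atz(t,*T(615,190),.054));P("tip sc",atz(s,*S(113,350),.054))
def rim(n,c,z):
    h=cv2.cvtColor(c["frame"],cv2.COLOR_RGB2HSV)
    return
# pegs centroid top z .08
pg=[T(357,224),T(509,252),T(406,358)];P("pegs ctr",np.mean([atz(t,*p,.08) for p in pg],0))
pg=[S(359,135),S(241,243),S(417,270)];P("pegs ctr sc",np.mean([atz(s,*p,.08) for p in pg],0))
E
```

```text
axis hub z~.047 [0.5706 0.0288 0.047 ]
scene [0.57   0.0299 0.047 ]
tri [0.5705 0.0294 0.0478]
ball tri [0.6072 0.1497 0.1101]
ball top [0.6071 0.1484 0.11  ]
ball sc [0.6072 0.151  0.11  ]
handle top@.122 [ 0.519  -0.0228  0.122 ]
sc@.12 [ 0.5228 -0.0222  0.12  ]
arrow top [ 0.6268 -0.0897  0.054 ]
arrow sc [ 0.6291 -0.0877  0.054 ]
tip top [ 0.619  -0.0707  0.054 ]
tip sc [ 0.6216 -0.0695  0.054 ]
pegs ctr [0.569 0.029 0.08 ]
pegs ctr sc [0.572  0.0305 0.08  ]
```

>>> apply_moves(
  moves="-.4 -.27 0 0 0 0 1;-.8 -.52 0 0 0 0 1;-.8 -.52 0 0 0 0 1;-.8 -.52 0 0 0 0 1;-.8 -.52 0 0 0 0 1;-.8 -.52 0 0 0 0 1;-.8 -.52 0 0 0 0 1;-.4 -.26 0 0 0 0 1",
)

```text
clock: 1.1
tcp_pos: [0.4347, 0.2977, 0.2054]
ee_rot: [0.432, 3.111, -0.001]
wrist_force: [-0.1, -0.0, 0.5]
width: 0.0935
```

>>> apply_moves(
  moves="0 0 0 0 0 1 -.75;0 0 0 0 0 1 -.75;0 0 0 0 0 1 -.75;0 0 0 0 0 1 -.75;0 0 0 0 0 1 -.75;0 0 0 0 0 1 -.75;0 0 0 0 0 1 -.75;0 0 0 0 0 1 -.75",
  force=15,
)

```text
clock: 2.1
tcp_pos: [0.4328, 0.3003, 0.2052]
ee_rot: [-2.116, -2.322, 0.001]
wrist_force: [0.3, 0.6, -0.2]
width: 0.0173
```

>>> apply_moves(
  moves="0 0 0 0 0 1 -.75;0 0 0 0 0 1 -.75;0 0 0 0 0 .6 -.75;0 0 0 0 0 0 -.75",
)

```text
clock: 2.6
tcp_pos: [0.4328, 0.3004, 0.2053]
ee_rot: [2.52, 1.875, -0.001]
wrist_force: [-1.1, -0.5, -0.9]
width: 0.0118
```

```bash
cat >> h.py <<'E'
def todo(target):
    from cell import sense
    from scipy.spatial.transform import Rotation as R
    s=sense();M=R.from_rotvec(s["ee_rot"]).as_matrix()
    print("tcp",s["tcp_pos"].round(4),"ytool deg",np.degrees(np.arctan2(M[1,1],M[0,1])).round(2),"ztool",M[:,2].round(3),"w",s["width"],"f",s["wrist_force"].round(1),"j",s["joint_pos"].round(2))
    for t in np.atleast_2d(target): print("units",(M.T@(np.array(t)-s["tcp_pos"])/.06).round(3))
E
python3 -c "
from h import *
todo([.596,.114,.205])"
```

```text
tcp [0.4328 0.3004 0.2053] ytool deg -16.69 ztool [-0. -0. -1.] w 0.0118022541159595 f [-1.1 -0.5 -0.9] j [-1.01  0.25  0.41  1.87 -0.12  1.04 -0.85]
units [-2.195  3.498  0.005]
```

>>> apply_moves(
  moves="-.3 .5 0 0 0 0 -.75;-.5 .8 0 0 0 0 -.75;-.5 .8 0 0 0 0 -.75;-.5 .8 0 0 0 0 -.75;-.4 .6 0 0 0 0 -.75;0 0 0 0 0 0 -.75;0 0 0 0 0 0 -.75",
)

```text
clock: 3.48
tcp_pos: [0.5957, 0.1141, 0.2052]
ee_rot: [-2.519, -1.877, 0.001]
wrist_force: [-0.2, -0.2, -0.9]
width: 0.0116
```

```bash
python3 -c "
from h import *
todo([.596,.114,.098])
from cell import capture
for n in ('scene','top'):
  c=capture(n);o=proj(c,[.6,.12,.12]).astype(int);f=c['frame'][max(0,o[1]-60):o[1]+60,o[0]-70:o[0]+70,::-1];cv2.imwrite(f'pics/{n}1.png',cv2.resize(f,None,fx=4,fy=4))
"
```

```text
tcp [0.5957 0.1141 0.2052] ytool deg -16.63 ztool [-0.001  0.    -1.   ] w 0.011632635796147544 f [-0.2 -0.2 -0.9] j [-0.62  0.42  0.5   1.68 -0.22  1.1  -0.35]
units [-0.     0.007  1.786]
```

View pics/scene1.png

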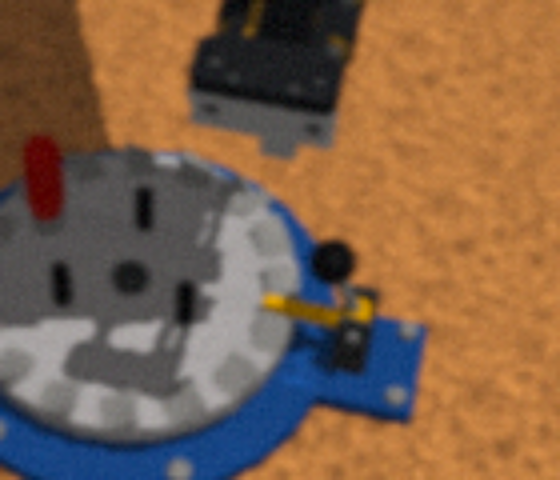

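The crop shows the gripper hanging above the wheel's edge, the ball at (332,260) with the pawl down, and the path down free. Descending on the wheel side of the ball.

>>> apply_moves(
  moves="0 0 .5 0 0 0 -.75;0 0 .6 0 0 0 -.75;0 0 .5 0 0 0 -.75;0 0 .2 0 0 0 -.75;0 0 0 0 0 0 -.75;0 0 0 0 0 0 -.75",
)

```text
clock: 4.32
tcp_pos: [0.5967, 0.1139, 0.0987]
ee_rot: [2.52, 1.875, 0.002]
wrist_force: [0.0, 0.6, 0.6]
width: 0.0117
```

```bash
python3 -c "
from h import *
todo([.596,.114,.098])
from cell import capture
for n in ('scene','top'):
  c=capture(n);o=proj(c,[.6,.12,.12]).astype(int);f=c['frame'][max(0,o[1]-60):o[1]+60,o[0]-70:o[0]+70,::-1];cv2.imwrite(f'pics/{n}2.png',cv2.resize(f,None,fx=4,fy=4))
"
```

```text
tcp [0.5967 0.1139 0.0987] ytool deg -16.7 ztool [ 0.002  0.    -1.   ] w 0.011721216401063989 f [0.  0.6 0.6] j [-0.58  0.54  0.46  1.76 -0.29  0.9  -0.29]
units [-0.002 -0.011  0.012]
```

View pics/scene2.png

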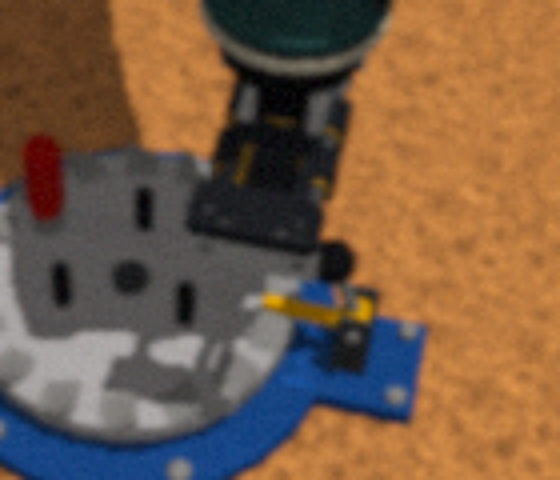

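The ball is at (337,262), just right of the gripper, with the fingers hidden behind the body. Pushing outward gently.

>>> apply_moves(
  moves=".15 0 0 0 0 0 -.75;.15 0 0 0 0 0 -.75;.15 0 0 0 0 0 -.75;.15 0 0 0 0 0 -.75",
)

```text
clock: 4.92
tcp_pos: [0.6066, 0.1489, 0.0974]
ee_rot: [2.521, 1.875, -0.0]
wrist_force: [0.1, -0.1, 0.0]
width: 0.012
```

>>> apply_moves(
  moves=".15 0 0 0 0 0 -.75;.15 0 0 0 0 0 -.75;.15 0 0 0 0 0 -.75;0 0 0 0 0 0 -.75;0 0 0 0 0 0 -.75",
)

```text
clock: 5.55
tcp_pos: [0.6142, 0.1736, 0.0974]
ee_rot: [2.521, 1.874, -0.0]
wrist_force: [-0.1, -0.2, -0.1]
width: 0.0118
```

```bash
python3 -c "
from h import *
todo([.596,.114,.098])
from cell import capture
for n in ('scene','top'):
  c=capture(n);o=proj(c,[.6,.12,.12]).astype(int);f=c['frame'][max(0,o[1]-60):o[1]+60,o[0]-70:o[0]+70,::-1];cv2.imwrite(f'pics/{n}3.png',cv2.resize(f,None,fx=4,fy=4))
"
```

```text
tcp [0.6142 0.1736 0.0974] ytool deg -16.75 ztool [-0. -0. -1.] w 0.01183693369524943 f [-0.1 -0.2 -0.1] j [-0.64  0.59  0.44  1.68 -0.3   0.94 -0.38]
units [-1.038 -0.004 -0.009]
```

View pics/scene3.png

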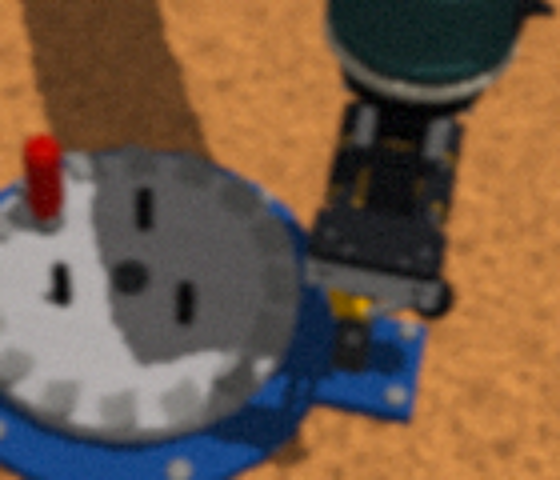

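The ball now sits at (433,298), beyond the pin, and the bar is out of the teeth: the pawl has gone over. Lifting out.

>>> apply_moves(
  moves="0 0 -.3 0 0 0 -.75;0 0 -.6 0 0 0 -.75;0 0 -.7 0 0 0 -.75;0 0 -.4 0 0 0 -.75;-.8 0 0 0 0 0 0;-.8 0 0 0 0 0 1;-.2 0 0 0 0 0 1",
)

```text
clock: 6.52
tcp_pos: [0.5827, 0.0672, 0.2192]
ee_rot: [2.524, 1.869, 0.002]
wrist_force: [0.2, 0.6, -0.7]
width: 0.0383
```

```bash
python3 -c "
from h import *
A=np.array([.5705,.0294]);
h=A+.072*np.array([np.cos(np.radians(-134.2)),np.sin(np.radians(-134.2))]);print(h)
todo([[*h,.205],[*h,.086]])
from cell import capture
for n in ('scene','top'):
  c=capture(n);o=proj(c,[.6,.06,.12]).astype(int);f=c['frame'][max(0,o[1]-70):o[1]+70,o[0]-90:o[0]+90,::-1];cv2.imwrite(f'pics/{n}4.png',cv2.resize(f,None,fx=4,fy=4))
"
```

```text
[ 0.52030411 -0.02221756]
tcp [0.5827 0.0672 0.2192] ytool deg -16.96 ztool [ 0.001  0.    -1.   ] w 0.03827661035190646 f [ 0.2  0.6 -0.7] j [-0.58  0.37  0.53  1.71 -0.21  1.11 -0.29]
units [-1.728 -0.56   0.235]
units [-1.73  -0.563  2.218]
```

View pics/scene4.png

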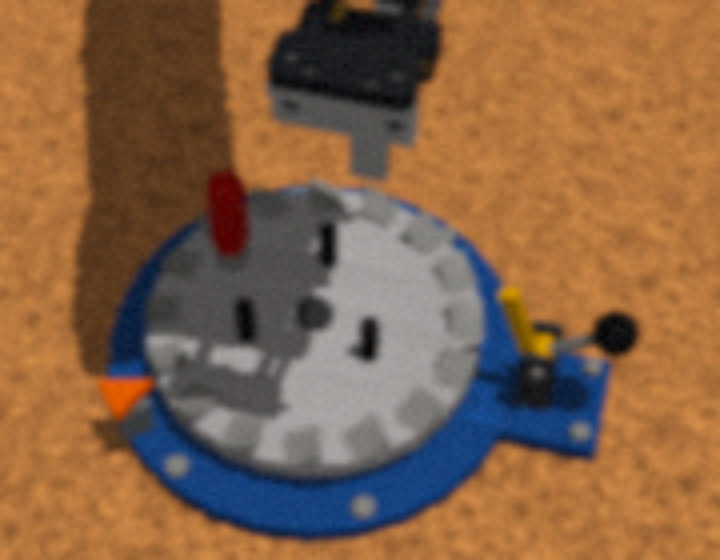

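The pawl stands over: yellow bar up at (515,310), ball outward at (615,333); the handle is unmoved at (228,215). Moving to the handle.

>>> apply_moves(
  moves="-.4 -.1 0 0 0 0 .6;-.6 -.2 0 0 0 0 .6;-.5 -.2 0 0 0 0 .6;-.23 -.06 0 0 0 0 .6;0 0 0 0 0 0 .6;0 0 0 0 0 0 .6",
)

```text
clock: 7.38
tcp_pos: [0.5217, -0.0181, 0.2175]
ee_rot: [2.52, 1.876, 0.0]
wrist_force: [0.2, 0.3, 0.0]
width: 0.0751
```

```bash
python3 -c "
from h import *
todo([.5203,-.0222,.09])
from cell import capture
for n in ('scene','top'):
  c=capture(n);o=proj(c,[.55,.0,.12]).astype(int);f=c['frame'][max(0,o[1]-70):o[1]+70,o[0]-90:o[0]+90,::-1];cv2.imwrite(f'pics/{n}5.png',cv2.resize(f,None,fx=4,fy=4))
"
```

```text
tcp [ 0.5217 -0.0181  0.2175] ytool deg -16.65 ztool [ 0. -0. -1.] w 0.07509986925217049 f [0.2 0.3 0. ] j [-0.52  0.25  0.58  1.87 -0.15  1.07 -0.17]
units [-0.072 -0.003  2.124]
```

View pics/scene5.png

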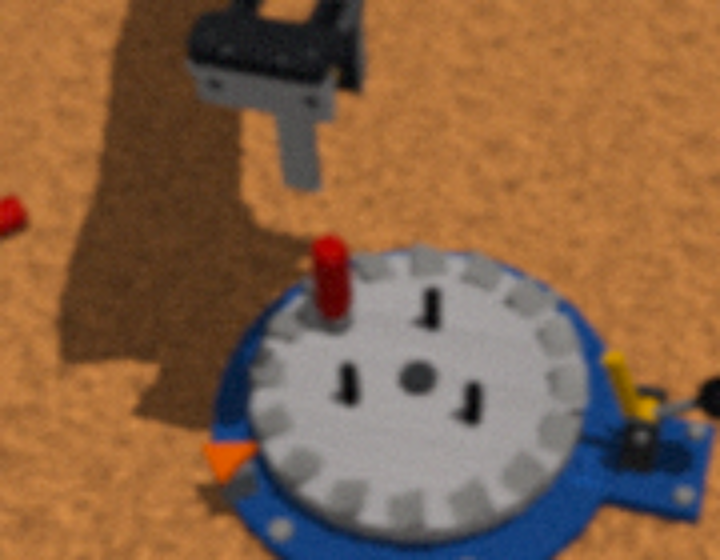

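The gripper hangs above and behind the handle (red top at (330,243)); one finger is visible at (298,150). Descending, then closing.

>>> apply_moves(
  moves="-.07 0 .4 0 0 0 .6;0 0 .7 0 0 0 .6;0 0 .6 0 0 0 .6;0 0 .3 0 0 0 .6;0 0 .1 0 0 0 .6;0 0 0 0 0 0 .6;0 0 0 0 0 0 .6",
)

```text
clock: 8.35
tcp_pos: [0.5205, -0.0232, 0.0925]
ee_rot: [2.52, 1.874, 0.002]
wrist_force: [-0.4, -0.7, -0.6]
width: 0.0752
```

>>> apply_moves(
  moves="0 0 0 0 0 0 -.3;0 0 0 0 0 0 -.3;0 0 0 0 0 0 -.3;0 0 0 0 0 0 -1;0 0 0 0 0 0 -1;0 0 0 0 0 0 -1;0 0 0 0 0 0 -1",
  force=10,
)

```text
clock: 9.22
tcp_pos: [0.5201, -0.0233, 0.0915]
ee_rot: [2.521, 1.874, 0.0]
wrist_force: [2.0, 1.0, -0.2]
width: 0.0245
```

```bash
python3 -c "
from h import *
A=np.array([.5705,.0294])
from cell import sense
p=sense()['tcp_pos'];d=p[:2]-A;print(np.hypot(*d),np.degrees(np.arctan2(d[1],d[0])))
todo([.5203,-.0222,.09])
from cell import capture
for n in ('scene','top'):
  c=capture(n);o=proj(c,[.55,.0,.12]).astype(int);f=c['frame'][max(0,o[1]-70):o[1]+70,o[0]-90:o[0]+90,::-1];cv2.imwrite(f'pics/{n}6.png',cv2.resize(f,None,fx=4,fy=4))
"
```

```text
0.07291171691558312 -133.76711292895018
tcp [ 0.5201 -0.0233  0.0915] ytool deg -16.73 ztool [ 0. -0. -1.] w 0.02446099419401631 f [ 2.   1.  -0.2] j [-0.44  0.42  0.52  1.99 -0.29  0.81 -0.05]
units [ 0.018 -0.001  0.026]
```

View pics/scene6.png

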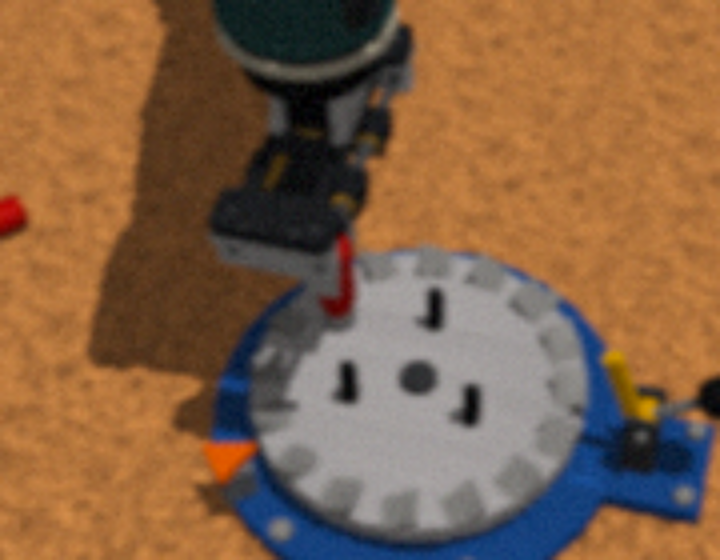

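Handle held at (340,275), width 24.5 mm; pawl still up at (625,390). Working out the arc.

```bash
python3 -c "
from h import *
from cell import sense
from scipy.spatial.transform import Rotation as R
M=R.from_rotvec(sense()['ee_rot']).as_matrix()
A=np.array([.5705,.0294,0])
th=np.radians(np.linspace(-133.8,-64,13));P=A+.072*np.c_[np.cos(th),np.sin(th),0*th]
print((np.diff(P,axis=0)@M/.06).round(3));print(P[[6,12]])
"
```

```text
[[-0.05   0.111  0.   ]
 [-0.038  0.116  0.   ]
 [-0.026  0.119  0.   ]
 [-0.014  0.121  0.   ]
 [-0.002  0.122  0.   ]
 [ 0.01   0.121  0.   ]
 [ 0.023  0.12   0.   ]
 [ 0.035  0.117  0.   ]
 [ 0.046  0.113  0.   ]
 [ 0.058  0.107  0.   ]
 [ 0.068  0.101  0.   ]
 [ 0.078  0.094  0.   ]]
[[ 0.55936085 -0.04173311  0.        ]
 [ 0.60206272 -0.03531317  0.        ]]
```

>>> apply_moves(
  moves="-.05 .11 0 0 0 0 -1;-.04 .115 0 0 0 0 -1;-.025 .12 0 0 0 0 -1;-.015 .12 0 0 0 0 -1;0 .12 0 0 0 0 -1;.01 .12 0 0 0 0 -1;0 0 0 0 0 0 -1",
)

```text
clock: 10.2
tcp_pos: [0.5591, -0.0434, 0.0915]
ee_rot: [2.52, 1.873, 0.0]
wrist_force: [0.8, -4.8, 3.5]
width: 0.0248
```

```bash
python3 -c "
from h import *
todo([.5594,-.0417,.09])"
```

```text
tcp [ 0.5591 -0.0434  0.0915] ytool deg -16.77 ztool [ 0.001 -0.001 -1.   ] w 0.02483903555558977 f [ 0.8 -4.8  3.5] j [-0.38  0.49  0.51  1.89 -0.31  0.85 -0.  ]
units [ 0.028 -0.003  0.025]
```

>>> apply_moves(
  moves=".035 .12 0 0 0 0 -1;.04 .115 0 0 0 0 -1;.05 .115 0 0 0 0 -1;.06 .105 0 0 0 0 -1;.07 .1 0 0 0 0 -1;.08 .095 0 0 0 0 -1;0 0 0 0 0 0 -1;0 0 0 0 0 0 -1",
)

```text
clock: 11.2
tcp_pos: [0.6026, -0.0365, 0.0917]
ee_rot: [2.519, 1.871, 0.001]
wrist_force: [7.7, -11.2, -3.6]
width: 0.0245
```

```bash
python3 -c "
from h import *
todo([.6021,-.0353,.09])"
```

```text
tcp [ 0.6026 -0.0365  0.0917] ytool deg -16.81 ztool [ 0.003 -0.003 -1.   ] w 0.02446369390263594 f [  7.7 -11.2  -3.6] j [-0.37  0.55  0.5   1.78 -0.33  0.89 -0.02]
units [ 0.016 -0.014  0.028]
```

>>> apply_moves(
  moves="0 0 0 0 0 0 -.3;0 0 0 0 0 0 0;0 0 0 0 0 0 .4;0 0 0 0 0 0 .6;0 0 0 0 0 0 .6;0 0 0 0 0 0 .6",
)

```text
clock: 11.95
tcp_pos: [0.6014, -0.0343, 0.0915]
ee_rot: [2.521, 1.875, 0.0]
wrist_force: [-0.2, 0.3, 0.0]
width: 0.0746
```

>>> apply_moves(
  moves="0 0 -.3 0 0 0 .6;0 0 -.6 0 0 0 .6;0 0 -.7 0 0 0 .6;0 0 -.5 0 0 0 .6;-.6 -.6 -.3 0 0 0 .6;-.7 -.7 0 0 0 0 .6;-.7 -.7 0 0 0 0 .6;-.3 -.3 0 0 0 0 .6",
)

```text
clock: 12.95
tcp_pos: [0.4273, -0.1283, 0.2366]
ee_rot: [-2.523, -1.871, -0.003]
wrist_force: [1.7, 0.1, -0.3]
width: 0.0752
```

```bash
python3 -c "
from h import *
todo([.6021,-.0353,.09])
from cell import capture
for n in ('scene','top'):
  c=capture(n);np.savez(n+'7.npz',**c);o=proj(c,[.57,.03,.1]).astype(int);f=c['frame'][max(0,o[1]-65):o[1]+65,o[0]-75:o[0]+75,::-1];cv2.imwrite(f'pics/{n}7.png',cv2.resize(f,None,fx=4,fy=4))
"
```

```text
tcp [ 0.4273 -0.1283  0.2366] ytool deg -16.87 ztool [ 0.002  0.001 -1.   ] w 0.0752066303016791 f [ 1.7  0.1 -0.3] j [-0.41  0.05  0.66  2.02 -0.04  1.08 -0.02]
units [2.324 2.336 2.45 ]
```

View pics/scene7.png

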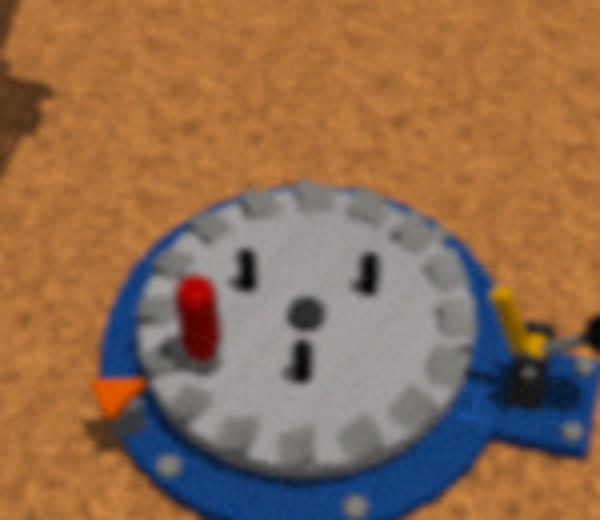

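View pics/top7.png

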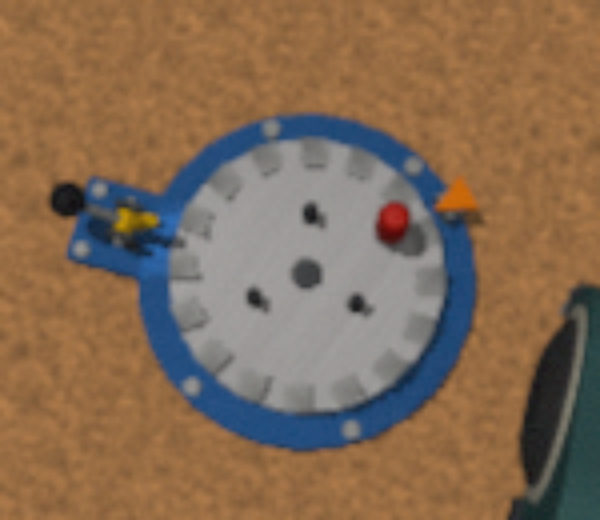

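```bash
python3 -c "
from h import *
A=np.array([.5705,.0294,0])
for n in('top','scene'):
  c=np.load(n+'7.npz');h=cv2.cvtColor(c['frame'],cv2.COLOR_RGB2HSV)
  m=((h[...,0]<5)|(h[...,0]>174))&(h[...,1]>190)&(h[...,2]>100)
  k,l,st,ce=cv2.connectedComponentsWithStats(m.astype(np.uint8))
  o=proj(c,[.602,-.035,.12])
  i=1+np.argmin([np.hypot(*(e-o)) for e in ce[1:]]);print(n,o,ce[i],st[i])
  p=atz(c,*ce[i],.115)-A;print(p,np.degrees(np.arctan2(p[1],p[0])),np.hypot(*p[:2]))
c=np.load('top7.npz');s=np.load('scene7.npz')
o=proj(c,[.57,.03,.1]).astype(int);print('ball',atz(c,o[0]-75+67/4-.5,o[1]-65+200/4-.5,.099)-A)
"
```

```text
top [281.78541674 170.5621473 ] [281.92105263 171.05263158] [279 168   7   7  38]
[ 0.03087205 -0.06505397  0.115     ] -64.61282439963496 0.07200765957115661
scene [217.06489809 209.1030436 ] [217.5        210.58928571] [214 207   8   8  56]
[ 0.03221009 -0.06373597  0.115     ] -63.18944618526035 0.07141263279674608
ball [0.05325764 0.17729308 0.099     ]
```

>>> apply_moves(
  moves="0 0 0 0 0 0 .6;0 0 0 0 0 0 .6",
)

```text
clock: 13.3
tcp_pos: [0.4303, -0.1264, 0.2357]
ee_rot: [2.52, 1.875, -0.0]
wrist_force: [-0.2, -0.0, 0.4]
width: 0.0752
```

```bash
python3 -c "
from cell import sign_off;print(sign_off())"
```

```text
the job is handed in; nothing more can be done
None
```

I threw the pawl over by its ball, then turned the wheel about 70° counter-clockwise by the red handle. I let go, moved the arm clear and handed the job in at about 13.3 s of the 51 s allowed.

- **Handle:** the last pictures put it at −64.6° (top camera) and −63.2° (scene camera). The pointer measured about −64°, so it is within about 1 mm of its mark against the 16 mm allowed.
- **Pawl:** the ball is about 185 mm from the axis, where it should be with the pawl on its stop, and the yellow bar is up.
- **Bystanders:** the gripper was never lowered near the screwdriver, contactor or bin, and felt no unexpected contact. I did not re-measure their positions at the end.
- **Forces:** the highest wrist force I read was about 14 N, while driving the handle. The gripper was open and about 200 mm from the handle at hand-in.

No check failed or disagreed.

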